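# Release the label cassette and catch it

## Robot

A 6-joint arm with a two-finger parallel gripper is mounted at the origin on the work surface. World frame = base frame: x ahead of the robot, y to its left, z up, the work surface at z = 0. Lengths are in mm, angles in rad, forces in N, time in s.
With the tool pointing down it reaches from about 300 to 775 mm from the base axis. Payload 14.6 kg.
Tool frame: the origin (TCP) lies on the centre line of the jaws, within the pads' length; the fingertips stand 11 mm ahead of it and the grasp point (between the pads) lies 8 mm behind it; x points along the fingers, z is the direction in which the jaws open and shut, and the axes are right-handed (so a half turn about x gives the same grasp; the last joint's range is limited). The gripper opens to 94 mm and grips with 3 to 60 N. Pads are 16 mm wide; open, the fingers measure 119 mm over their backs; the gripper's body (75 mm by 177 mm) begins 78 mm behind the grasp point.
Start: joints at [-1.236, 0.3, 1.521, -0, 1.321, -0.067], TCP at [215.084, -506.19, 181.046] pointing down, gripper open.
Joint ranges: [-3.03, 3.03], [-0.79, 2.21], [0.23, 2.52], [-1.04, 4.18], [0, 3.07], [-2.55, 2.55]. Speed limits (rad/s): [2.22, 2.22, 2.57, 3.14, 3.14, 3.14].

## Interface

Orientations are given as a unit quaternion [x, y, z, w].
In Python, from bench import robot gives the robot as it stands. The module is installed in compiled form; this text tells all that it offers.
- The arm moves only by the tool jog_arm, never from a script. Its argument "moves" is text: rows parted by semicolons, each of 7 numbers parted by spaces: the gripper command: -1 is fully open, 1 is shut, values between are in proportion, then the shift along the world's x, y, z in m, then the turn, a rotation vector about the world's x, y, z in degrees. In form: claw dx dy dz ax ay az; .... A call has 1 to 12 rows; each row is the pose to reach, as a shift and turn from the pose commanded when the call began; what a row does not reach only later rows make up. A row lasts 1/10 s, in which the tool goes at most 50 mm and 8.59 degrees, less where a joint would pass 70% of its speed; a pose out of reach is approached as far as the arm can. A call with a gripper value outside its range is refused whole. The fingers move at their own pace and stop on an object; "grip_force" is the grip in N (left out, the last holds). Time passes only in rows, so rows that repeat a pose let the fingers close. It gives the time, the measured TCP pose, the force and the opening at its end, in the units of the state.
- robot.state(): the state, without advancing time (a new reading comes with each control period).
- robot.get_image(name): name is "side" or "top" or "wrist"; returns the picture (480x640x3 uint8, blue, green, red); there is no depth.
- robot.camera_params(name): a dict with "fov_y" (degrees; the focal length in pixels is half the picture's height over the tangent of half this angle, whatever the lens; pixels are square), "cx", "cy" (the principal point, pixels), "k1" (the pictures are not rectified: a ray, as slopes to the right and down, at radius r is drawn at 1 + k1 r^2 times it, then the intrinsics apply), "world_to_cam" (4x4, takes a point from world to camera coordinates). Camera axes: x right, y down, z forward; pixel columns grow to the right and rows downward; lengths in mm; the calibration is good to about 2 mm. A picture is of the moment at which its call begins: read the wrist's pose just before it. camera_params takes no time and is no camera call; for the wrist camera it gives the pose at the moment of the call.
- robot.close_job(): hands the job in, once; it reports no verdict.
Trained networks look in the newest picture that a camera, given by its name, has taken for a name from the list of things; names that differ only in an ending like _2 or _b are one class to them, and where a whole thing is asked for, a point or a joint stands for the part that bears it (a point fixed in the world has none). Each returns a list of dicts, best first, with "p" (0 to 1); they miss things now and then, are a little off and sometimes report something else, mostly with a low value. They report only what shows in the picture. A call takes as long as a camera call. They do not tell look-alikes from the thing itself.
- robot.masks_of(camera, target): "region" (480x640 bool, what is visible of it) and "centre" ([row, column] in pixels, amid what is visible of it).
The state is a dict: "clock": time; "joint_positions": joint angles; "qd": joint speeds; "tau": joint torques, N m; "tool_pos": TCP position; "ee_rot": TCP orientation; "wrist_force": force on the tool from outside, world axes, zero at the start; "wrist_torque": the same for the moment, N m; "grip_width": finger opening in mm.
Only numpy, scipy, OpenCV 4.12 (cv2) and the standard library are available. Lean on these libraries where they do the work, as an engineer would, in place of code of your own. Each camera call takes 0.05 s, during which the arm holds its last target. There are 200 camera calls.

## Task

The label roll in the kitchen's label printer is due for a change: press the round release button all the way down with one finger and keep it down, with the other finger already standing in front of the cassette, so that it stops the cassette as it springs out, before it reaches the printer's front edge, and hold both there for about a second. Then let the cassette out slowly against that finger until the ejector spring no longer pushes it, and come clear, leaving it standing in its bay with the button up. Do not let it shoot out, do not grip or lift it, and leave the bottle, the spare roll and the bowl where they stand.

Things in the scene. Friction and masses are not known exactly. Their poses are not given: they have to be found in the camera images.
- printer: White countertop label printer, fixed, 260 mm long (x), 230 wide (y), origin under its centre. Axes: -x its front, +y its left seen from the front, z up. The cassette bay, 86 mm wide, centred at y = -30 mm, is open above and in front, between two decks 62 mm high that run to the front edge. Left of the bay a sloped screen rises to 106 mm; the rear housing, x over 55 mm, is 100 mm high.
- release_top (a point): Centre of the top of the round grey release button, 24 mm across, at the front end of the deck right of the bay. Its top is 71 mm above the counter, 9 mm above the deck. It lies 22 mm in front of (printer's -x) and 60 mm to the right of (-y) the centre of the cassette's front face while the cassette is home.
- release (a joint): How far the release button is pressed: 0 up, 0.006 m fully down. It springs back. About 2 N starts it and 6 N holds it fully down; the catch that it draws rubs and may add 2 N. The catch lets the cassette go at about 0.004 m.
- cassette_face (a point): Centre of the exposed part of the flat front face of the cassette's front panel, 80 mm above the counter. The panel is 70 mm wide, 6 mm thick and reaches 98 mm above the counter, 36 mm above the decks. The face looks along the printer's -x. Home, it lies 45 mm behind the printer's front edge.
- cassette: Black label cassette with a white roll, loose, about 0.4 kg, 130 x 82 x 78 mm, axes as the printer's, origin under its middle. It slides only along x, in slippery runners with lips over its foot. A spring ejector pushes it to -x with 6 N when home, 2.5 N at 50 mm, where the ejector stops. With nothing in its way it shoots right out when the catch lets go.
- home_mark (a point): Point fixed to the printer, at cassette_face when the cassette is home; axes as the printer's. How far the cassette is out is measured from here, along -x.
- sauce_bottle: Dark sauce bottle with a cap, 60 mm across, 160 mm high, loose, left of the printer; origin under its centre.
- spare_roll: Spare roll of labels on end, 68 mm across, 56 mm high, loose, left of the printer's front; origin under its centre.
- steel_bowl: Stainless bowl, 170 mm across, 70 mm high, loose, right of the printer; origin under its centre.
Things that resemble listed ones, but are neither listed nor needed, are in the scene too. Leave any blue, orange or yellow look-alike of the cassette alone.

How it is judged (in metres and radians):
On the way:
1. the release is held down by one finger while the other holds the sprung cassette still, 4 to 45 mm out (value of joint release above 0.0035 m and contact force between the fingers and cassette above 0.5 N and x of cassette_face in the frame of home_mark between -0.045 and -0.004 m and linear speed of cassette below 0.03 m/s), for 0.5 s.
At the end, for the whole second after the job is handed in: The cassette stands at rest and level in its bay, 43 to 80 mm out from home, the release button is up again (x of cassette_face in the frame of home_mark between -0.08 and -0.043 m and linear speed of cassette below 0.01 m/s and angle between cassette's own z axis and vertical below 0.06 rad and value of joint release below 0.002 m); the robot touches nothing.
It fails at once if the cassette shoots out: faster than 0.25 m/s once it has come 45 mm out to the printer's front edge, or more than 85 mm out (x of cassette_face in the frame of home_mark below -0.085 m or (x of cassette_face in the frame of home_mark below -0.045 m and linear speed of cassette above 0.25 m/s)).
It fails at once if the cassette is lifted or tipped (z of cassette_face in the frame of home_mark above 0.012 m or angle between cassette's own z axis and vertical above 0.12 rad).
It fails at once if a bystander is disturbed (distance of any of sauce_bottle, spare_roll, steel_bowl from where it was at the start of the episode above 0.02 m).
It also fails if it takes over 38 s, if anything falls off the work surface, if the arm or the gripper's body presses on something with over 40 N, if the wrist force passes 120 N, or if a joint passes its speed limit or range.

## Working session

There is one attempt and no reset: what is moved stays moved. The work goes in short steps, Python scripts to look and compute and a tool call to move; the robot and the scene stay as the last step left them, time stands still between calls to the robot, and variables do not carry over. Pictures are saved under pics/ and viewed, about 8 in all and at most 12, crops included, and the job is handed in when it is done.

Besides the shell and the picture viewer there is one more tool, called after "Request:" by a JSON object that holds its "fn" and its "kwargs", one argument or row to a line. jog_arm: Moves the arm, as the interface text tells. Its arguments: {"type":"object","properties":{"moves":{"type":"string"},"grip_force":{"type":"number"}},"required":["moves"]}

```bash
mkdir -p pics
cat > h.py <<'E'
import numpy as np, cv2
from bench import robot
from scipy.spatial.transform import Rotation as R
def K(p):
    f=240/np.tan(np.radians(p['fov_y'])/2); return f
def ray(p,uv):
    f=K(p); d=np.array([(uv[0]-p['cx'])/f,(uv[1]-p['cy'])/f]); s=d.copy()
    for _ in range(20): s=d/(1+p['k1']*(s@s))
    W=np.array(p['world_to_cam']); Rm=W[:3,:3]; t=W[:3,3]
    return -Rm.T@t, Rm.T@np.array([s[0],s[1],1])
def atz(p,uv,z):
    o,d=ray(p,uv); return o+d*(z-o[2])/d[2]
def proj(p,X):
    W=np.array(p['world_to_cam']); c=W[:3,:3]@np.array(X,float)+W[:3,3]; s=c[:2]/c[2]
    s=s*(1+p['k1']*(s@s)); return K(p)*s+[p['cx'],p['cy']]
def tri(a,b):
    A=np.zeros((3,3));v=np.zeros(3)
    for o,d in (a,b):
        d=d/np.linalg.norm(d);P=np.eye(3)-np.outer(d,d);A+=P;v+=P@o
    return np.linalg.solve(A,v)
E
python3 - <<'E'
from h import *
s=robot.state(); print(s['clock'],s['tool_pos'],s['ee_rot'],R.from_quat(s['ee_rot']).as_matrix().round(3).tolist())
for c in ('top','side'):
    im=robot.get_image(c); cv2.imwrite(f'pics/{c}0.png',im)
    p=robot.camera_params(c); print(c,p['fov_y'],p['k1'],(-np.array(p['world_to_cam'])[:3,:3].T@np.array(p['world_to_cam'])[:3,3]).round())
    for n in ('cassette','release_top','release','cassette_face','printer'):
        for m in robot.masks_of(c,n)[:4]:
            r,q=np.nonzero(m['region']); print(n,round(m['p'],2),np.round(m['centre']),r.min(),r.max(),q.min(),q.max(),len(r))
E
```

```text
0.0 [ 214.99206707 -505.92499484  180.51091567] [ 0.39040176  0.59004511 -0.38991967  0.58940299] [[-0.0, 0.92, 0.391], [0.001, 0.391, -0.92], [-1.0, 0.0, -0.001]]
top 49.54955759740607 -0.04959739210148165 [ 323.   31. 1353.]
cassette 0.81 [330. 265.] 305 353 230 290 1737
cassette 0.8 [161. 434.] 128 189 412 460 1867
cassette 0.79 [234. 357.] 206 261 340 374 1492
cassette 0.76 [318. 419.] 290 347 392 450 1806
release_top 0.49 [270. 378.] 266 273 372 380 56
release 0.61 [268. 377.] 265 274 371 380 74
cassette_face 0.84 [318. 422.] 290 345 391 451 1771
cassette_face 0.82 [236. 191.] 211 269 165 217 1723
cassette_face 0.78 [329. 261.] 305 352 231 290 1758
cassette_face 0.75 [232. 357.] 205 261 340 374 1511
printer 0.92 [217. 338.] 165 281 294 400 7880
side 51.475242310417684 -0.01712570573545214 [ 426. 1032.  659.]
cassette 0.9 [220. 341.] 206 235 305 356 998
cassette 0.81 [190. 263.] 175 209 246 290 1035
cassette 0.78 [350. 308.] 311 388 261 343 4210
cassette 0.76 [301. 425.] 270 332 397 458 2736
release_top 0.51 [278. 274.] 234 309 261 290 1738
release 0.41 [214. 369.] 212 218 363 371 50
cassette_face 0.92 [189. 262.] 176 209 245 291 1068
cassette_face 0.86 [211. 408.] 194 231 385 436 1495
cassette_face 0.83 [298. 429.] 269 331 397 457 2676
cassette_face 0.82 [216. 336.] 206 235 306 356 924
printer 0.57 [238. 306.] 189 279 250 377 6410
```

View pics/top0.png

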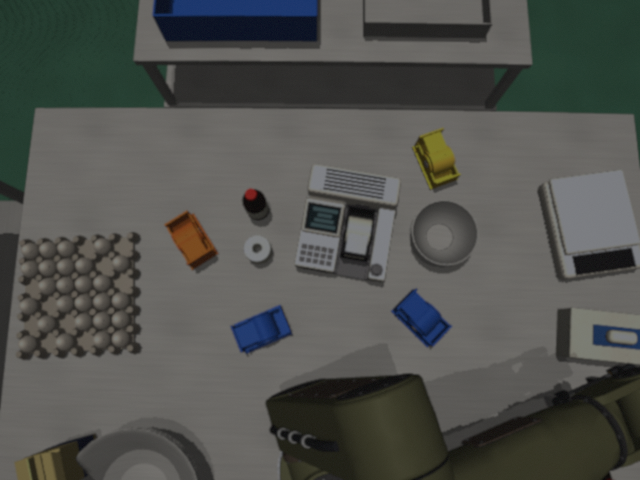

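View pics/side0.png

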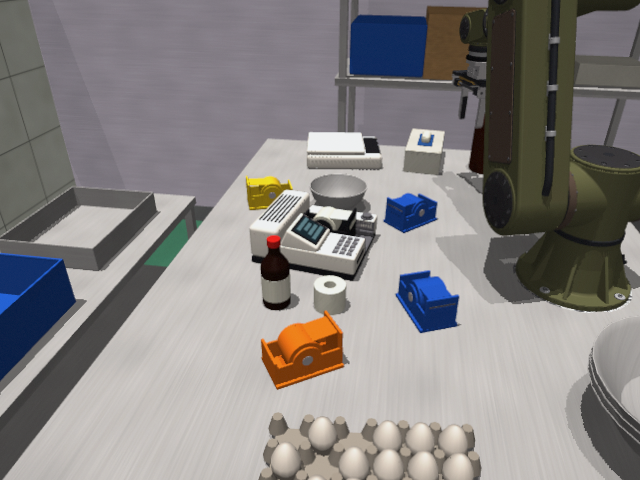

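The top view shows the black cassette in the white printer at (357,234) and the grey release button at (376,269). The look-alikes are orange (191,239), blue (262,330) and (421,318), and yellow (436,158). By the description, I choose the black one inside the printer. Next I compute rough positions.

Run:
```python
from h import *
p=robot.camera_params('top')
print('btn',atz(p,(376.5,269),71).round(1))
a,b=atz(p,(296,270),60),atz(p,(385,281),60); print(a.round(),b.round(),np.linalg.norm(a-b))
d=a-b; print('yaw from front edge',np.degrees(np.arctan2(-d[0],d[1])))
a,b=atz(p,(310,166),100),atz(p,(400,178),100); d=a-b; print(np.linalg.norm(d),np.degrees(np.arctan2(-d[0],d[1])))
w=robot.camera_params('wrist'); W=np.array(w['world_to_cam']); s=robot.state()
T=R.from_quat(s['ee_rot']).as_matrix(); Rm=W[:3,:3]; o=-Rm.T@W[:3,3]
print('cam in tool',(T.T@(o-s['tool_pos'])).round(1),'fwd',(T.T@Rm[2]).round(3),'fov',w['fov_y'])
```

```text
btn [ 490.8 -112.8   71. ]
[487.  87.  60.] [ 462. -135.   60.] 223.80711631998338
yaw from front edge -6.268940543960288
228.0832965246726 -7.176046836203138
cam in tool [-202.8   66.4    1.5] fwd [ 0.973 -0.232 -0.001] fov 59.396947627498996
```

Request:
{"fn": "jog_arm", "kwargs": {
  "moves": "0.1 0 0 0.03 0 0 -10; 0.1 0.28 0.42 0.03 0 0 -30; 0.1 0.28 0.42 0.03 0 0 -30; 0.1 0.28 0.42 0.03 0 0 -30; 0.1 0.28 0.42 0.03 0 0 -30; 0.1 0.28 0.42 0.03 0 0 -30; 0.1 0.28 0.42 0.03 0 0 -30; 0.1 0.28 0.42 0.03 0 0 -30; 0.1 0.28 0.42 0.03 0 0 -30; 0.1 0.28 0.42 0.03 0 0 -30; 0.1 0.28 0.42 0.03 0 0 -30; 0.1 0.28 0.42 0.03 0 0 -30"
}}

```text
clock: 1.8
tool_pos: [496.7, -82.5, 210.9]
ee_rot: [0.529, 0.47, -0.528, 0.47]
wrist_force: [1.1, -1.1, -0.6]
grip_width: 42.2
```

Run:
```python
from h import *
s=robot.state(); print(s['clock'],s['tool_pos'].round(1) if hasattr(s['tool_pos'],'round') else s['tool_pos'],s['grip_width'],s['wrist_force'],R.from_quat(s['ee_rot']).as_matrix().round(3).tolist())
p=robot.camera_params('wrist'); im=robot.get_image('wrist'); cv2.imwrite('pics/w1.png',im); np.save('w1.npy',p,allow_pickle=True)
for n in ('release_top','release','cassette_face'):
    for m in robot.masks_of('wrist',n)[:3]:
        r,q=np.nonzero(m['region']); print(n,round(m['p'],2),np.round(m['centre'],1),r.min(),r.max(),q.min(),q.max(),len(r), atz(p,m['centre'][::-1],71).round(1))
```

```text
1.8 [496.7 -82.5 210.9] 42.2394221346532 [ 1.11808217 -1.08575105 -0.55389493] [[0.0, 0.993, -0.118], [0.001, -0.118, -0.993], [-1.0, 0.0, -0.001]]
release_top 0.63 [217.1 349.1] 179 231 326 363 580 [ 492.6 -110.8   71. ]
release_top 0.2 [ 83.7 549.1] 0 179 451 639 29867 [ 579.4 -275.4   71. ]
release 0.97 [218.3 349.1] 177 232 324 364 665 [ 491.6 -110.7   71. ]
release 0.59 [114.2 206.2] 0 243 74 395 51549 [587.8  -7.4  71. ]
cassette_face 0.81 [286.8 457.9] 235 320 403 536 5734 [ 420.5 -198.2   71. ]
cassette_face 0.79 [102.2 278. ] 16 195 231 329 15819 [590.  -64.8  71. ]
cassette_face 0.64 [426.6  24.8] 398 459 0 47 2386 [326.6 215.7  71. ]
```

View pics/w1.png

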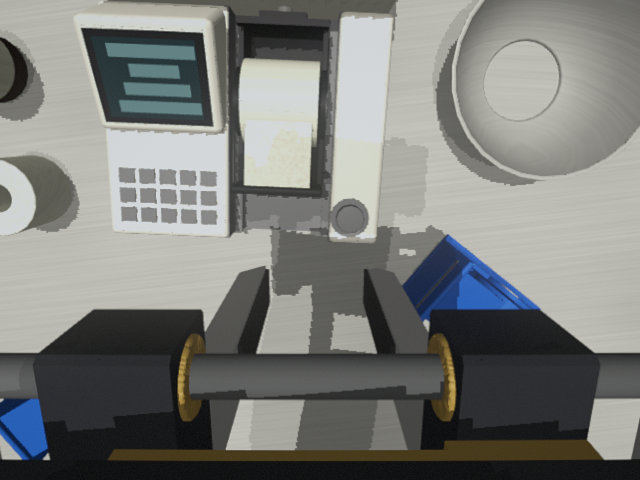

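Run:
```python
from h import *
p=np.load('w1.npy',allow_pickle=True).item(); im=cv2.imread('pics/w1.png')
s=robot.state(); T=R.from_quat(s['ee_rot']).as_matrix(); o=np.array(s['tool_pos'])
for z in (21,33.6,-21,-33.6):
    for y in (-8,8): print(z,y,proj(p,o+T@[11,y,z]).round())
b=atz(p,(349.7,216.8),71); print('btn',b)
for n,(u,v,z) in {'fl':(112,232,62),'fr':(376,241,62),'bayR_f':(329,237,62),'bayR_b':(339,60,62),'outR_b':(388,100,62)}.items(): print(n,atz(p,(u,v),z).round(1))
c=im[150:330,200:420]; cv2.imwrite('pics/w1c.png',cv2.resize(c,None,fx=3.5,fy=3.3,interpolation=cv2.INTER_CUBIC))
```

```text
21 -8 [361. 280.]
21 8 [362. 251.]
33.6 -8 [385. 280.]
33.6 8 [386. 252.]
-21 -8 [283. 280.]
-21 8 [283. 251.]
-33.6 -8 [260. 280.]
-33.6 8 [259. 251.]
btn [ 492.80779617 -111.30233396   71.        ]
fl [501.7  92.9  62. ]
fr [ 467.1 -132.3   62. ]
bayR_f [475.4 -92.4  62. ]
bayR_b [ 616.6 -115.9   62. ]
outR_b [ 582.1 -151.7   62. ]
```

View pics/w1c.png

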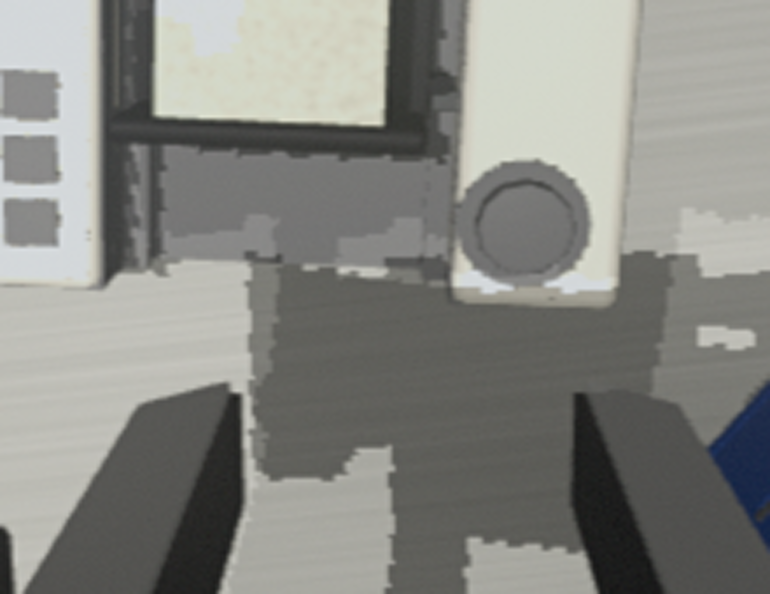

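Close crop: the black panel's top edge and the white roll sit in the bay, and the round grey button is at about (350,217), so the choice is confirmed. The fingertips appear about 20% larger than predicted, so I'm checking them in the side view.

Run:
```python
from h import *
p=np.load('w1.npy',allow_pickle=True).item()
s=robot.state(); T=R.from_quat(s['ee_rot']).as_matrix(); o=np.array(s['tool_pos'])
for x in (11,-8,-29): print(x,[proj(p,o+T@[x,8,z]).round().tolist() for z in (21,33.6,-21,-33.6)])
q=robot.camera_params('side'); im=robot.get_image('side')
u0,v0=[int(a) for a in proj(q,o)]
big=cv2.resize(im[v0-70:v0+100,u0-100:u0+100],None,fx=3.5,fy=3.5,interpolation=cv2.INTER_CUBIC)
for x in (11,):
  for z in (21,33.6,-21,-33.6):
    for y in (-8,8):
      w=(proj(q,o+T@[x,y,z])-[u0-100,v0-70])*3.5; cv2.circle(big,tuple(int(a) for a in w),3,(0,0,255),-1)
b=np.array([492.8,-111.3,71]); cv2.circle(big,tuple(int(a) for a in (proj(q,b)-[u0-100,v0-70])*3.5),3,(255,0,255),-1)
cv2.imwrite('pics/s1.png',big)
```

```text
11 [[362.0, 251.0], [386.0, 252.0], [283.0, 251.0], [259.0, 251.0]]
-8 [[366.0, 262.0], [392.0, 262.0], [280.0, 262.0], [253.0, 262.0]]
-29 [[372.0, 277.0], [401.0, 277.0], [275.0, 276.0], [246.0, 276.0]]
```

View pics/s1.png

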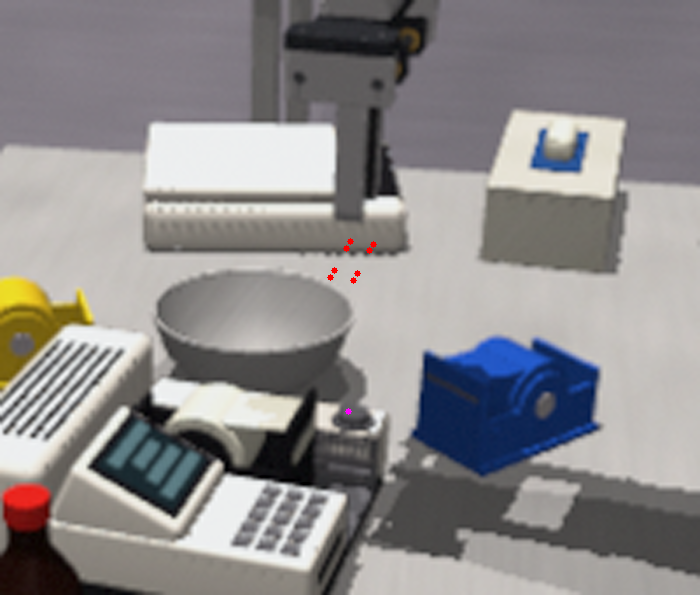

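Run:
```python
from h import *
p=np.load('w1.npy',allow_pickle=True).item(); q=robot.camera_params('side')
s=robot.state(); T=R.from_quat(s['ee_rot']).as_matrix(); o=np.array(s['tool_pos']); print(s['clock'],o,s['joint_positions'])
u0,v0=[int(a) for a in proj(q,o)]
sd=np.array([336,215])/3.5+[u0-100,v0-70]
X=tri(ray(p,(238.6,272.7)),ray(q,sd)); print(X, 'tool:',T.T@(X-o), proj(p,X),proj(q,X),sd)
# button cross-check wrist/side: (351,411) in crop
sb=np.array([352,410])/3.5+[u0-100,v0-70]; print(tri(ray(p,(349.7,216.8)),ray(q,sb)))
```

```text
2.05 [494.53979752 -87.32159073 211.0748312 ] [-2.47621998e-01  1.69847074e-01  1.61071375e+00 -1.62200310e-04
  1.36109833e+00  1.44621610e+00]
[507.19508095 -52.77467194 244.3889954 ] tool: [-33.3202222    8.31796653 -35.83369307] [240.28816189 278.69109689] [360.88154077 158.71160574] [362.         158.42857143]
[ 491.82359203 -111.44682252   72.16835749]
```

```bash
cat > m.py <<'E'
from h import *
s=robot.state(); p=robot.camera_params('wrist'); im=robot.get_image('wrist'); s2=robot.state()
print(s['clock'],np.round(s['tool_pos'],1),np.round(s2['tool_pos'],1),np.abs(s['qd']).max())
cv2.imwrite('pics/w2.png',im); g=cv2.cvtColor(im,cv2.COLOR_BGR2GRAY)
for m in robot.masks_of('wrist','release')[:1]: print('net',m['centre'],atz(p,m['centre'][::-1],71).round(1))
c=cv2.HoughCircles(g[:330],cv2.HOUGH_GRADIENT,1,30,param1=100,param2=18,minRadius=12,maxRadius=28)
for x in (c[0][:6] if c is not None else []): print('circ',x.round(1),atz(p,x[:2],71).round(1))
for l in cv2.createLineSegmentDetector().detect(g[:300])[0][:,0]:
    a,b=atz(p,l[:2],62),atz(p,l[2:],62); d=b-a; L=np.hypot(*d[:2])
    if L>70: print(l.round(),a.round(1)[:2],b.round(1)[:2],round(L),'ang',round((np.degrees(np.arctan2(d[1],d[0]))+45)%90-45,2))
E
python3 m.py
```

```text
2.05 [494.5 -87.3 211.1] [494.5 -87.5 211.2] 0.009021727396437695
net [215.9, 344.0] [ 491.8 -111.6   71. ]
circ [342.5 217.5  20.7] [ 490.6 -110.2   71. ]
circ [204.5 221.5  17.4] [501.3   4.2  71. ]
[ 73.  26. 193.  30.] [664.7  80.3] [649.7 -11.8] 93 ang -9.21
[204. 124.  99. 120.] [579.1  -7.8] [592.9  76.5] 85 ang -9.3
[ 99. 120.  72.  28.] [593.1  77.2] [663.7  81.3] 71 ang 3.3
[222. 234. 220.   4.] [486.7  -6. ] [665.2 -36. ] 181 ang -9.54
[375. 141. 384.  17.] [ 549.1 -143.9] [ 641.1 -159.6] 93 ang -9.65
[214. 126. 202.  17.] [576.9 -15.3] [658.3 -20.3] 82 ang -3.52
[214.   4.  97.   1.] [666.1 -31.4] [679.6  57.6] 90 ang -8.59
[ 96. 125. 209. 129.] [589.9  80.4] [574.9 -11.1] 93 ang -9.32
[109. 230. 217. 234.] [502.5  89.9] [487.4  -1.6] 93 ang -9.39
[368. 233. 375. 144.] [ 472.4 -131. ] [ 546.3 -143.3] 75 ang -9.51
[196.  16.  69.  12.] [659.6 -15.6] [675.2  80.5] 97 ang -9.22
[ 99. 129. 106. 227.] [586.   78.8] [505.4  91.9] 82 ang -9.19
[ 64.  16.  94. 122.] [672.8  85.7] [592.2  80.8] 81 ang 3.42
```

Request:
{"fn": "jog_arm", "kwargs": {
  "moves": "0.1 0.0017 0.003 -0.04 0 0 -2.6; 0.1 0.0017 0.003 -0.08 0 0 -2.6; 0.1 0.0017 0.003 -0.1 0 0 -2.6; 0.1 0.0017 0.003 -0.118 0 0 -2.6; 0.1 0.0017 0.003 -0.12 0 0 -2.6; 0.1 0.0017 0.003 -0.12 0 0 -2.6; 0.1 0.0017 0.003 -0.12 0 0 -2.6"
}}

```text
clock: 2.85
tool_pos: [497.2, -83.7, 92.2]
ee_rot: [0.54, 0.456, -0.54, 0.457]
wrist_force: [0.3, 0.0, 0.7]
grip_width: 42.1
```

```bash
cat > v.py <<'E'
import sys
from h import *
s=robot.state(); T=R.from_quat(s['ee_rot']).as_matrix(); o=np.array(s['tool_pos']); print(s['clock'],o.round(1),np.round(s['wrist_force'],2),s['grip_width'],T[:,2].round(3))
out=[]
for c,fx in (('side',5),('wrist',2)):
    q=robot.camera_params(c); im=robot.get_image(c)
    u,v=(int(a) for a in proj(q,[500,-85,90]))
    u=max(110,min(530,u)); 
    if c=='side': w=im[max(0,v-55):v+45,u-80:u+80]
    else: w=im[60:310,150:450]
    w=cv2.resize(w,None,fx=fx,fy=fx,interpolation=cv2.INTER_CUBIC)
    cv2.imwrite(f'pics/{c}_{sys.argv[1]}.png',w); cv2.imwrite(f'pics/{c}full_{sys.argv[1]}.png',im)
    if c=='side': print('btn px in crop',((proj(q,[491.7,-111.3,71])-[u-80,max(0,v-55)])*fx).round(), 'tip15', [((proj(q,o+T@[x,0,-27.4])-[u-80,max(0,v-55)])*fx).round().tolist() for x in (11,-33)])
E
python3 v.py a
```

```text
2.85 [497.2 -83.7  92.2] [0.3  0.   0.74] 42.115898370274685 [-0.167 -0.986  0.   ]
btn px in crop [421. 288.] tip15 [[392.0, 318.0], [396.0, 238.0]]
```

View pics/side_a.png

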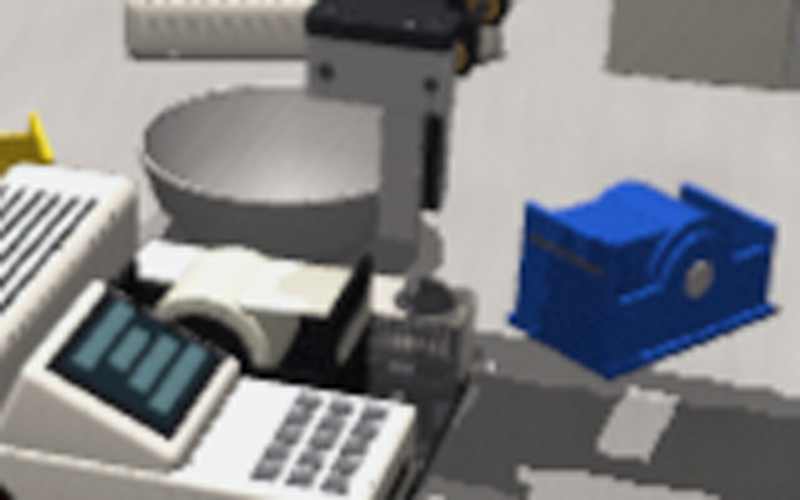

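Request:
{"fn": "jog_arm", "kwargs": {
  "moves": "0.1 -0.001 -0.0005 -0.004 0 0 0; 0.1 -0.001 -0.0005 -0.008 0 0 0; 0.1 -0.001 -0.0005 -0.012 0 0 0; 0.1 -0.001 -0.0005 -0.012 0 0 0; 0.1 -0.001 -0.0005 -0.012 0 0 0"
}}

```text
clock: 3.45
tool_pos: [495.8, -83.7, 78.9]
ee_rot: [-0.54, -0.457, 0.54, -0.456]
wrist_force: [-0.1, -0.2, -0.1]
grip_width: 42.2
```

```bash
python3 v.py b
```

```text
3.45 [495.8 -83.7  78.9] [-0.11 -0.24 -0.15] 42.17125628530354 [-0.166 -0.986 -0.   ]
btn px in crop [421. 288.] tip15 [[394.0, 342.0], [398.0, 263.0]]
```

View pics/wrist_b.png

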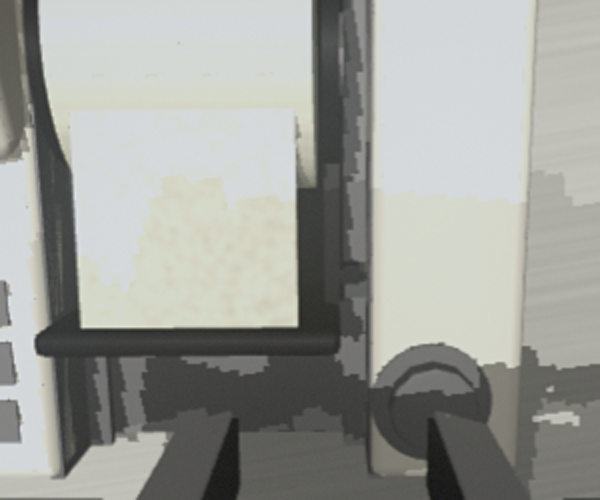

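Request:
{"fn": "jog_arm", "kwargs": {
  "moves": "0.1 0 0 -0.008 0 0 0; 0.1 0 0 -0.016 0 0 0; 0.1 0 0 -0.022 0 0 0; 0.1 0 0 -0.022 0 0 0; 0.1 0 0 -0.022 0 0 0"
}}

```text
clock: 4.05
tool_pos: [495.7, -83.7, 56.9]
ee_rot: [-0.54, -0.457, 0.54, -0.456]
wrist_force: [0.3, -0.8, -0.0]
grip_width: 42.3
```

```bash
python3 v.py c
```

```text
4.05 [495.7 -83.7  56.9] [ 0.31 -0.77 -0.01] 42.25129207082856 [-0.166 -0.986 -0.   ]
btn px in crop [421. 288.] tip15 [[392.0, 381.0], [396.0, 303.0]]
```

View pics/side_c.png

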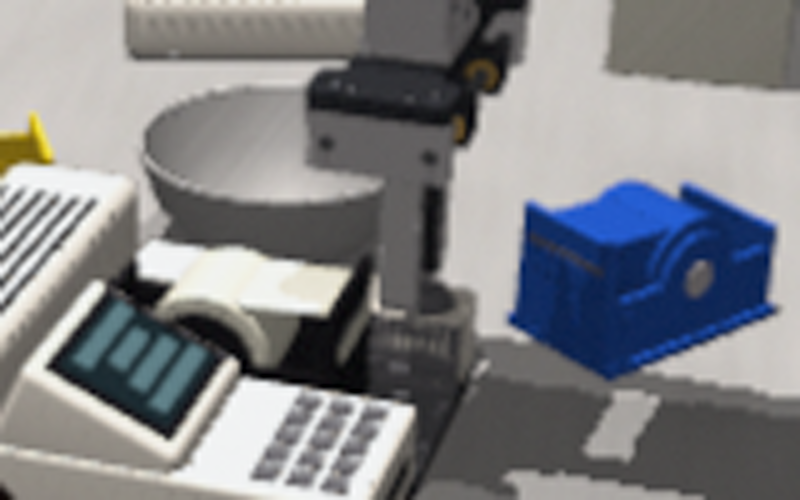

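Request:
{"fn": "jog_arm", "kwargs": {
  "moves": "0.1 0 0 -0.005 0 0 0; 0.1 0 0 -0.01 0 0 0; 0.1 0 0 -0.011 0 0 0; 0.1 0 0 -0.012 0 0 0; 0.1 0 0 -0.012 0 0 0; 0.1 0 0 -0.012 0 0 0"
}}

```text
clock: 4.75
tool_pos: [495.8, -83.7, 45.1]
ee_rot: [0.54, 0.456, -0.54, 0.457]
wrist_force: [-0.3, 0.4, 2.5]
grip_width: 42.3
```

Request:
{"fn": "jog_arm", "kwargs": {
  "moves": "0.1 0 0 -0.001 0 0 0; 0.1 0 0 -0.002 0 0 0; 0.1 0 0 -0.002 0 0 0; 0.1 0 0 -0.002 0 0 0"
}}

```text
clock: 5.15
tool_pos: [495.4, -83.6, 43.0]
ee_rot: [-0.54, -0.457, 0.54, -0.456]
wrist_force: [-2.6, 0.5, 5.6]
grip_width: 42.1
```

Request:
{"fn": "jog_arm", "kwargs": {
  "moves": "0.1 0 0 -0.001 0 0 0; 0.1 0 0 -0.002 0 0 0; 0.1 0 0 -0.003 0 0 0; 0.1 0 0 -0.003 0 0 0; 0.1 0 0 -0.003 0 0 0"
}}

```text
clock: 5.65
tool_pos: [495.6, -83.7, 40.6]
ee_rot: [-0.54, -0.457, 0.54, -0.457]
wrist_force: [-5.1, 1.9, 12.6]
grip_width: 42.4
```

Request:
{"fn": "jog_arm", "kwargs": {
  "moves": "0.1 0 0 0 0 0 0; 0.1 0 0 0 0 0 0; 0.1 0 0 0 0 0 0; 0.1 0 0 0 0 0 0; 0.1 0 0 0 0 0 0; 0.1 0 0 0 0 0 0; 0.1 0 0 0 0 0 0; 0.1 0 0 0 0 0 0; 0.1 0 0 0 0 0 0; 0.1 0 0 0 0 0 0; 0.1 0 0 0 0 0 0; 0.1 0 0 0 0 0 0"
}}

```text
clock: 6.85
tool_pos: [495.6, -83.7, 40.6]
ee_rot: [-0.54, -0.457, 0.54, -0.457]
wrist_force: [-6.6, 1.4, 13.1]
grip_width: 42.2
```

```bash
python3 v.py d
```

```text
6.85 [495.6 -83.7  40.6] [-6.57  1.44 13.14] 42.20927716069892 [-0.166 -0.986  0.   ]
btn px in crop [421. 288.] tip15 [[391.0, 409.0], [395.0, 332.0]]
```

View pics/wrist_d.png

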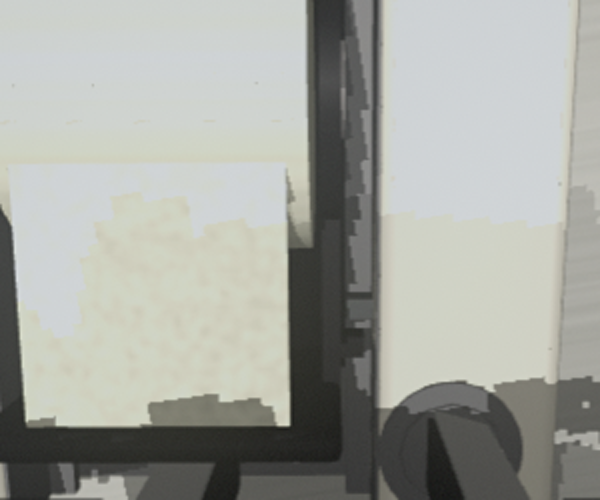

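The wrist view shows the panel resting against the inner finger. The outer finger is on the sunken button at about crop (450,450). I've held it for over 1 s, with 6.7 N along the ejector direction and 13 N on the button. Next I raise the fingers off the button while the inner one stays in front of the panel.

Request:
{"fn": "jog_arm", "kwargs": {
  "moves": "0.1 0 0 -0.000 0 0 0; 0.1 0 0 0.002 0 0 0; 0.1 0 0 0.004 0 0 0; 0.1 0 0 0.006 0 0 0; 0.1 0 0 0.008 0 0 0; 0.1 0 0 0.01 0 0 0; 0.1 0 0 0.012 0 0 0; 0.1 0 0 0.013 0 0 0; 0.1 0 0 0.013 0 0 0"
}}

```text
clock: 7.85
tool_pos: [495.1, -83.5, 52.7]
ee_rot: [-0.54, -0.457, 0.54, -0.456]
wrist_force: [-5.0, 1.2, -2.2]
grip_width: 42.2
```

Request:
{"fn": "jog_arm", "kwargs": {
  "moves": "0.1 -0.001 0.0002 0 0 0 0; 0.1 -0.003 0.0005 0 0 0 0; 0.1 -0.005 0.0008 0 0 0 0; 0.1 -0.007 0.0011 0 0 0 0; 0.1 -0.009 0.0015 0 0 0 0; 0.1 -0.011 0.0018 0 0 0 0; 0.1 -0.013 0.0021 0 0 0 0; 0.1 -0.015 0.0025 0 0 0 0; 0.1 -0.017 0.0028 0 0 0 0; 0.1 -0.019 0.0031 0 0 0 0; 0.1 -0.02 0.0033 0 0 0 0; 0.1 -0.02 0.0033 0 0 0 0"
}}

```text
clock: 9.05
tool_pos: [475.7, -80.4, 53.1]
ee_rot: [-0.54, -0.457, 0.54, -0.456]
wrist_force: [-5.3, 0.5, -2.1]
grip_width: 42.0
```

Request:
{"fn": "jog_arm", "kwargs": {
  "moves": "0.1 -0.001 0.0002 0 0 0 0; 0.1 -0.002 0.0003 0 0 0 0; 0.1 -0.003 0.0005 0 0 0 0; 0.1 -0.004 0.0007 0 0 0 0; 0.1 -0.005 0.0008 0 0 0 0; 0.1 -0.006 0.001 0 0 0 0; 0.1 -0.007 0.0012 0 0 0 0; 0.1 -0.008 0.0013 0 0 0 0; 0.1 -0.009 0.0015 0 0 0 0; 0.1 -0.01 0.0016 0 0 0 0; 0.1 -0.011 0.0018 0 0 0 0; 0.1 -0.012 0.002 0 0 0 0"
}}

```text
clock: 10.25
tool_pos: [463.7, -78.4, 53.1]
ee_rot: [0.54, 0.456, -0.54, 0.457]
wrist_force: [-2.9, 0.4, -1.4]
grip_width: 42.3
```

Request:
{"fn": "jog_arm", "kwargs": {
  "moves": "0.1 -0.001 0.0002 0 0 0 0; 0.1 -0.002 0.0003 0 0 0 0; 0.1 -0.003 0.0005 0 0 0 0; 0.1 -0.003 0.0005 0 0 0 0; 0.1 -0.003 0.0005 0 0 0 0"
}}

```text
clock: 10.75
tool_pos: [460.7, -77.9, 53.1]
ee_rot: [-0.54, -0.457, 0.54, -0.456]
wrist_force: [-2.0, 0.7, -1.3]
grip_width: 42.5
```

```bash
python3 v.py e
```

```text
10.75 [460.7 -77.9  53.1] [-2.    0.7  -1.33] 42.453459407005454 [-0.166 -0.986  0.   ]
btn px in crop [421. 288.] tip15 [[461.0, 399.0], [466.0, 321.0]]
```

View pics/side_e.png

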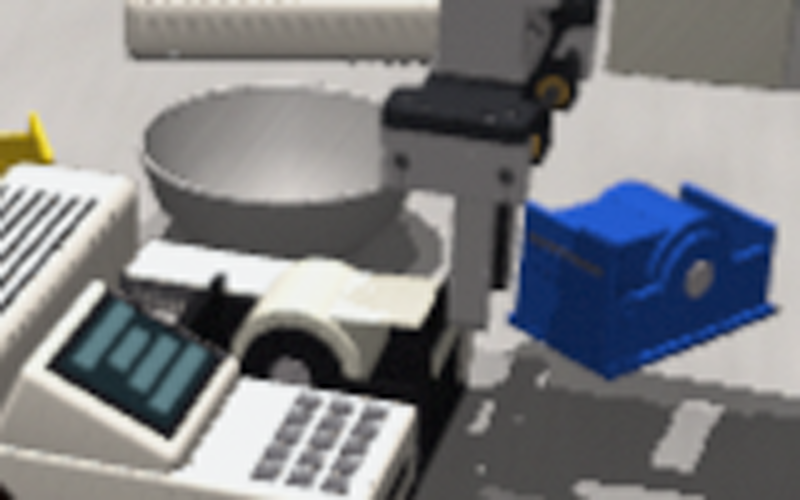

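Request:
{"fn": "jog_arm", "kwargs": {
  "moves": "0.1 -0.0005 0.0001 0 0 0 0; 0.1 -0.001 0.0002 0 0 0 0; 0.1 -0.0015 0.0003 0 0 0 0; 0.1 -0.002 0.0004 0 0 0 0; 0.1 -0.002 0.0004 0 0 0 0; 0.1 -0.002 0.0004 0 0 0 0; 0.1 -0.002 0.0004 0 0 0 0"
}}

```text
clock: 11.55
tool_pos: [458.7, -77.5, 53.0]
ee_rot: [-0.54, -0.457, 0.54, -0.456]
wrist_force: [-2.6, 0.4, -1.6]
grip_width: 42.3
```

Request:
{"fn": "jog_arm", "kwargs": {
  "moves": "0.1 -0.0005 0.0001 0 0 0 0; 0.1 -0.001 0.0002 0 0 0 0; 0.1 -0.0015 0.0003 0 0 0 0; 0.1 -0.002 0.0004 0 0 0 0; 0.1 -0.002 0.0004 0 0 0 0; 0.1 -0.002 0.0004 0 0 0 0; 0.1 -0.002 0.0004 0 0 0 0"
}}

```text
clock: 12.25
tool_pos: [456.9, -77.1, 53.1]
ee_rot: [0.54, 0.456, -0.54, 0.457]
wrist_force: [0.5, 1.3, 0.0]
grip_width: 42.0
```

Request:
{"fn": "jog_arm", "kwargs": {
  "moves": "0.1 -0.0005 0.0001 0 0 0 0; 0.1 -0.001 0.0002 0 0 0 0; 0.1 -0.0015 0.0003 0 0 0 0; 0.1 -0.002 0.0004 0 0 0 0; 0.1 -0.002 0.0004 0 0 0 0; 0.1 -0.002 0.0004 0 0 0 0; 0.1 -0.002 0.0004 0 0 0 0"
}}

```text
clock: 12.95
tool_pos: [454.8, -76.7, 53.0]
ee_rot: [-0.54, -0.456, 0.54, -0.456]
wrist_force: [0.2, -0.6, -0.1]
grip_width: 42.7
```

The spring no longer pushes. Now I come clear: back off first, then up.

Request:
{"fn": "jog_arm", "kwargs": {
  "moves": "0.1 -0.01 0.0016 0 0 0 0; 0.1 -0.02 0.0033 0 0 0 0; 0.1 -0.025 0.004 0 0 0 0; 0.1 -0.025 0.004 0.03 0 0 0; 0.1 -0.025 0.004 0.07 0 0 0; 0.1 -0.025 0.004 0.1 0 0 0; 0.1 -0.025 0.004 0.12 0 0 0; 0.1 -0.025 0.004 0.12 0 0 0"
}}

```text
clock: 13.75
tool_pos: [430.5, -72.9, 175.5]
ee_rot: [0.541, 0.455, -0.539, 0.458]
wrist_force: [0.2, -0.6, -0.1]
grip_width: 42.2
```

```bash
cat > f.py <<'E'
from h import *
s=robot.state(); print(s['clock'],np.round(s['tool_pos'],1),np.round(s['wrist_force'],2))
p=robot.camera_params('wrist'); im=robot.get_image('wrist'); cv2.imwrite('pics/wf.png',im)
xp=np.array([.987,-.163,0]);yp=np.array([.163,.987,0]); face0=np.array([491.7,-111.3,80])+22*xp+60*yp
for k in (0,43,50,60): # panel top-front edge ends for given extension
    e=[face0-k*xp+sg*35*yp+[0,0,18] for sg in (1,-1)]; a,b=[tuple(int(round(t)) for t in proj(p,x)) for x in e]
    print(k,a,b); cv2.line(im,a,b,(0,0,255) if k!=50 else (0,255,0),1)
cv2.imwrite('pics/wf2.png',im)
q=robot.camera_params('side'); i2=robot.get_image('side'); u,v=(int(a) for a in proj(q,[480,-85,80]))
cv2.imwrite('pics/sf.png',cv2.resize(i2[v-50:v+50,u-80:u+80],None,fx=5,fy=5,interpolation=cv2.INTER_CUBIC))
E
python3 f.py
```

```text
13.75 [430.5 -72.9 175.5] [ 0.25 -0.56 -0.12]
0 (209, 100) (318, 99)
43 (212, 168) (318, 167)
50 (213, 178) (318, 178)
60 (214, 193) (318, 193)
```

View pics/wf2.png

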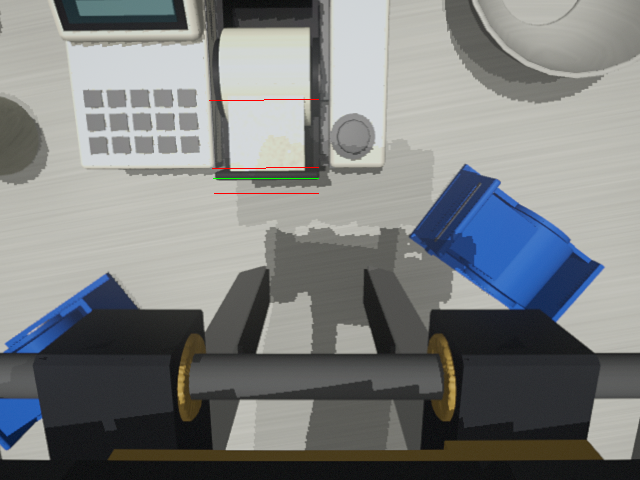

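View pics/sf.png

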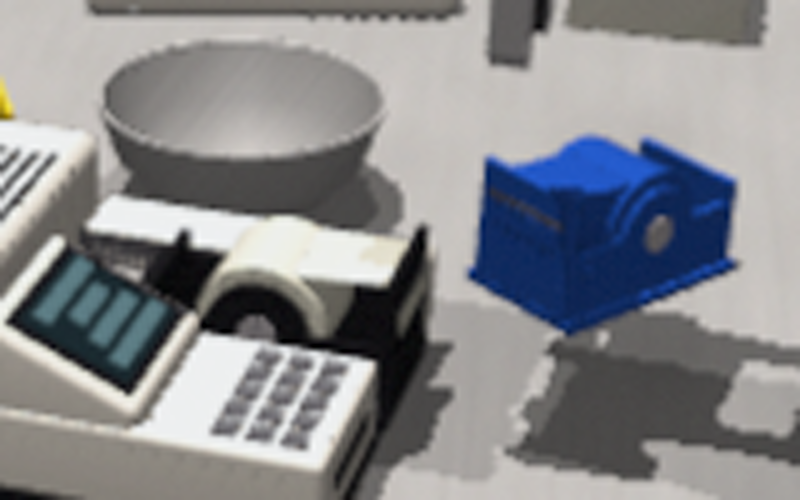

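The panel's front edge is on the green 50 mm line at row 178. The cassette is level, the button at (352,136) is uncovered and looks up, and the arm is clear. I'll hand in.

```bash
python3 -c "
from bench import robot
print(robot.close_job(), robot.state()['clock'])"
```

```text
the job is handed in; nothing more can be done
the job is handed in; nothing more can be done
```

I released the cassette and let it out slowly. It now stands about 50 mm out in its bay with the arm clear, and I handed the job in at about 14 s of the 38 s allowed. The hand-in gave no verdict.

- **Release and hold:** One finger held the button fully down with about 13 N. The other finger stood in front of the panel and stopped the cassette at roughly 14 mm out, worked out from the geometry. I held both for more than 1.2 s, with 5–7 N on the wrist along the ejector direction.
- **Letting it out:** I raised the fingers off the button, then let the cassette out at 20 mm/s and later 10 mm/s or less. The push on the finger fell to zero, and I backed off and rose.
- **Last checks:** In the final wrist picture the panel's edge lies on the 50 mm line. The cassette looks level and the button looks up, judged by eye. The wrist force is near zero. The bowl was never approached; I took no measured before-and-after positions of the bottle, spare roll and bowl.

**Disagreements:**
- **Fingertips:** The cameras and the contact height put the fingertips about 24–30 mm behind the TCP, not 11 mm ahead of it. I therefore went by force and picture.
- **Printer turn:** The top camera gave about −7° for the printer's turn. I used the closer wrist view's −9.4°.
- **Ejector:** The push ended about 2–3 mm later than I had calculated.

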